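# Load a label roll on its sprung spindle into the bag-label dispenser

## Task

Load the fresh label roll from its two-rail rest into the roll cradle of the label dispenser: put the sprung pin at one end of its spindle into the socket of one cheek, push the spring in until the other end can swing down between the cheeks, and let it spring home into the opposite socket. Work gently: do not force the spindle against the dispenser or go on pushing when the spring is solid. Leave the roll hanging free, home in both sockets, and leave the other things on the table where they are.

Things in the scene. Friction and masses are not known exactly. Their poses are not given: they have to be found in the camera images.
- label_roll: Fresh label roll on its spindle, one loose thing of 0.16 to 0.28 kg: white paper roll, diameter 56, length 56 mm. Origin at its centre; the spindle is its y axis, level at the start, 40 mm above the table. The black spindle, diameter 16, ends 36 mm from the centre on the +y side (sprung steel pin) and 68 mm on the -y side (plain stub). Pinch the paper across its diameter from above.
- pin_shoulder (a point): Where the steel pin leaves the spindle, on the axis, 36 mm from the roll's centre. The pin, diameter 10, round end, stands out 25.5 mm when free (tip 61.5 mm from the centre) and slides in against a spring: 2.5 N to start, 0.5 N/mm more, solid after 15.5 mm at 10.2 N, then the force shoots up. Pushed in 3 mm when home in both sockets; with its tip on its socket's bottom, the stub clears the other cheek from 11 mm.
- stub_tip (a point): End face of the short fixed black stub, on the spindle's axis, 79 mm from the roll's centre, on the side away from the sprung pin. Diameter 10 mm, stands 11 mm out of the spindle, end chamfered 1.5 mm.
- rest: Fixed plywood rest for one roll: base 46 x 80 x 5 mm with two rails along its y, 8 mm wide, 30 mm apart inside, tops 16 mm above the table. Origin at the centre of the underside. The roll lies between the rails, spindle along the rest's y, within 8 mm of its middle.
- dispenser: Fixed label dispenser, origin under its centre, peel edge towards -x, z up. Steel base 205 x 190 mm. On it stands the roll cradle: two grey cheeks, 100 mm long in x, 12 thick, tops at 96 mm height, inner faces 121.5 mm apart in y, open above, rods below 50 mm. The cradle is clamped where it was last used: its middle is up to 10 mm either way along y from the origin, not measured.
- axis_mid (a point): Point of the dispenser at x = 0, y = 0, height 80 mm, on the line along its y that joins its two sockets: blind round holes, one in each cheek's inner face, diameter 13, depth 8 mm, 16 mm below the cheek's top. Where they are along y depends on the cradle: find by feel or sight. Hung, the roll's centre is 10.25 mm from the cradle's middle, towards the pin's cheek; either way round.
- spare_roll: Bystander: bare label roll without a spindle, standing on end, 58 mm in diameter, 56 mm high; origin under its centre.
- empty_core: Bystander: empty cardboard core standing on end, 31 mm in diameter, 90 mm high; origin under its centre.
- cupping_bowl: Bystander: white bowl, 84 mm across, 58 mm high.
- bean_jar: Bystander: amber jar with a steel lid, 76 mm in diameter, 120 mm high.
- degasser_tin: Bystander: steel tin, 72 mm in diameter, 100 mm high.
- marker: Bystander: marker pen, 140 mm long, lying on the table.
Things that resemble listed ones, but are neither listed nor needed, are in the scene too. Leave any purple look-alike of the label_roll alone.

How it is judged:
By the outcome, as a careful person would: the job done as asked, in the order asked, and still so for the second after the job is handed in, with the robot touching nothing.
It also fails if it takes over 58 s, if anything falls off the work surface, if the arm or the gripper's body presses on something with over 40 N, if the wrist force passes 120 N, or if a joint passes its speed limit or range.

## Robot

A 6-joint arm with a two-finger parallel gripper is mounted at the origin on the work surface. World frame = base frame: x ahead of the robot, y to its left, z up, the work surface at z = 0. Lengths are in m, angles in rad, forces in N, time in s.
With the tool pointing down it reaches from about 0.35 to 1 m from the base axis. Payload 7.1 kg.
Tool frame: the origin (TCP) lies midway between the tips of the shut fingers; the grasp point (between the pads) lies 19 mm behind it; z points along the fingers, y is the direction in which the jaws open and shut (so a half turn about z gives the same grasp; the last joint's range is limited). The gripper opens to 85 mm and grips with 20 to 120 N. Pads are 22 mm wide; open, the fingers measure 114 mm over their backs; the gripper's body (76 mm by 85 mm) begins 54 mm behind the grasp point. The pads swing forward as they close: fully open they stand 13 mm farther back than shut.
Start: joints at [-1.234, 0.423, 1.63, -0, 1.089, -0.019], TCP at [0.218, -0.586, 0.231] pointing down, gripper open.
Joint ranges: [-3, 3], [-0.9, 2.11], [0.09, 2.58], [-1.31, 4.45], [0.11, 2.69], [-2.54, 2.54]. Speed limits (rad/s): [2.39, 2.39, 3.01, 3.14, 3.14, 3.14].

## Interface

Orientations are given as a unit quaternion [x, y, z, w].
In Python, from cell import robot gives the robot as it stands. Calls block until the motion is done:
- robot.movep(position, orientation): joint-space move of the TCP to a pose.
- robot.movel(position, rot=None, v=0.15, until_force=None): straight line of the TCP; rot=None keeps the orientation; v is the mean speed in m/s. With until_force (N) it stops when the force on the tool has changed by that much, and returns True; else False.
- robot.move_joints(angles): joint-space move.
- robot.gripper_to(opening, strength=None): finger opening in m; strength is the grip in N (None keeps the last); returns when the fingers have stopped.
- robot.pause(seconds).
- robot.solve_ik(position, orientation): joint angles nearest the present ones, or None.
- robot.sense(): the state.
- robot.snapshot(name): name is "scene" or "top"; returns the picture (400x640x3 uint8, blue, green, red); there is no depth.
- robot.camera_params(name): a dict with "intrinsics" (3x3 intrinsics, pixels), "origin" and "attitude" of the camera in the world. Camera axes: x right, y down, z forward; pixel columns grow to the right and rows downward; lengths in m; the calibration is good to about 2 mm. A picture is of the moment at which its call begins. camera_params takes no time and is no camera call.
A pose or a line that the arm cannot do raises robot.Unreachable and nothing moves.
- robot.sign_off(): hands the job in, once; it reports no verdict.
Trained networks look in the newest picture that a camera, given by its name, has taken for a name from the list of things; names that differ only in an ending like _2 or _b are one class to them, and where a whole thing is asked for, a point or a joint stands for the part that bears it (a point fixed in the world has none). Each returns a list of dicts, best first, with "p" (0 to 1); they miss things now and then, are a little off and sometimes report something else, mostly with a low value. They report only what shows in the picture. A call takes as long as a camera call. They do not tell look-alikes from the thing itself.
- robot.recognise(camera, thing): "pixel" ([column, row] in pixels, amid what is visible of it).
- robot.spot_point(camera, thing): "pixel" ([column, row] in pixels: a listed point, or the origin of a listed thing).
The state is a dict: "time": time; "joint_positions": joint angles; "dq": joint speeds; "joint_torque": joint torques, N m; "ee_pos": TCP position; "eef_rot": TCP orientation; "wrist_force": force on the tool from outside, world axes, zero at the start; "torque": the same for the moment, N m; "grip_width": finger opening in m.
Only numpy, scipy, OpenCV 4.12 (cv2) and the standard library are available. Lean on these libraries where they do the work, as an engineer would, in place of code of your own. Each camera call takes 0.05 s, during which the arm holds its last target. There are 200 camera calls.

## Working session

There is one attempt and no reset: what is moved stays moved. The work goes in short steps, each a Python script; the robot and the scene stay as the last script left them, time stands still between calls to the robot, and variables do not carry over. Pictures are saved under pics/ and viewed, about 8 in all and at most 12, crops included, and the job is handed in when it is done.

```bash
ls; mkdir -p pics
python3 - <<'E'
from cell import robot
import cv2,numpy as np
for c in("scene","top"):
    cv2.imwrite(f"pics/{c}0.png",robot.snapshot(c))
    p=robot.camera_params(c);print(c,np.round(p["intrinsics"],1).tolist(),np.round(p["origin"],3),np.round(p["attitude"],3).tolist())
    for t in("label_roll","rest","dispenser"):
        print(t,[(np.round(d["pixel"]).tolist(),round(d["p"],2)) for d in robot.recognise(c,t)])
    for t in("label_roll","pin_shoulder","stub_tip","axis_mid","dispenser","rest"):
        print(" pt",t,[(np.round(d["pixel"],1).tolist(),round(d["p"],2)) for d in robot.spot_point(c,t)])
s=robot.sense();print(s["time"],s["eef_rot"],s["grip_width"],s["wrist_force"])
E
```

```text
pics
scene [[426.1, 0.0, 317.4], [0.0, 426.1, 196.5], [0.0, 0.0, 1.0]] [ 1.133 -0.162  1.031] [0.768, 0.578, -0.165, -0.222]
label_roll [([212.0, 179.0], 0.9), ([242.0, 212.0], 0.6)]
rest [([249.0, 223.0], 0.56)]
dispenser [([381.0, 180.0], 0.57)]
 pt label_roll [([245.7, 212.0], 0.96), ([208.0, 180.7], 0.62), ([227.4, 265.8], 0.62)]
 pt pin_shoulder [([242.0, 267.1], 0.6), ([255.5, 208.1], 0.57), ([244.7, 221.8], 0.47)]
 pt stub_tip [([230.2, 166.5], 0.95), ([202.6, 251.0], 0.84), ([214.8, 217.2], 0.78), ([255.2, 207.5], 0.69)]
 pt axis_mid [([381.4, 166.3], 0.81)]
 pt dispenser [([380.1, 186.4], 0.6)]
 pt rest [([246.2, 220.8], 0.61)]
top [[487.0, 0.0, 316.7], [0.0, 487.0, 196.1], [0.0, 0.0, 1.0]] [ 0.266 -0.011  1.587] [0.736, -0.669, 0.072, -0.076]
label_roll [([401.0, 186.0], 0.71), ([393.0, 267.0], 0.59), ([377.0, 222.0], 0.56)]
rest [([364.0, 226.0], 0.4)]
dispenser [([192.0, 177.0], 0.72), ([254.0, 210.0], 0.57)]
 pt label_roll [([377.1, 221.7], 0.83), ([400.7, 185.0], 0.83), ([395.3, 265.6], 0.63)]
 pt pin_shoulder [([365.4, 221.6], 0.71), ([405.6, 262.5], 0.68), ([393.3, 178.2], 0.65)]
 pt stub_tip [([401.9, 223.6], 0.7), ([372.8, 273.0], 0.7), ([416.3, 200.6], 0.57)]
 pt axis_mid [([257.1, 210.5], 0.65)]
 pt dispenser [([253.9, 211.6], 0.8)]
 pt rest [([373.2, 224.2], 0.55)]
1.0 [ 9.84216350e-01  1.76969424e-01 -4.82779033e-06  1.12498872e-05] 0.08556863350624526 [-0.35538506  0.31462577  0.13513229]
```

Run:
```python
import cv2,numpy as np
t=cv2.imread("pics/top0.png");s=cv2.imread("pics/scene0.png")
a=cv2.resize(t[140:300,220:440],None,fx=3.6,fy=3.6,interpolation=cv2.INTER_CUBIC)
b=cv2.resize(s[130:300,180:450],None,fx=2.96,fy=2.96,interpolation=cv2.INTER_CUBIC)
cv2.imwrite("pics/ctop.png",a);cv2.imwrite("pics/cscene.png",b)
```

```text
(no output)
```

View pics/ctop.png

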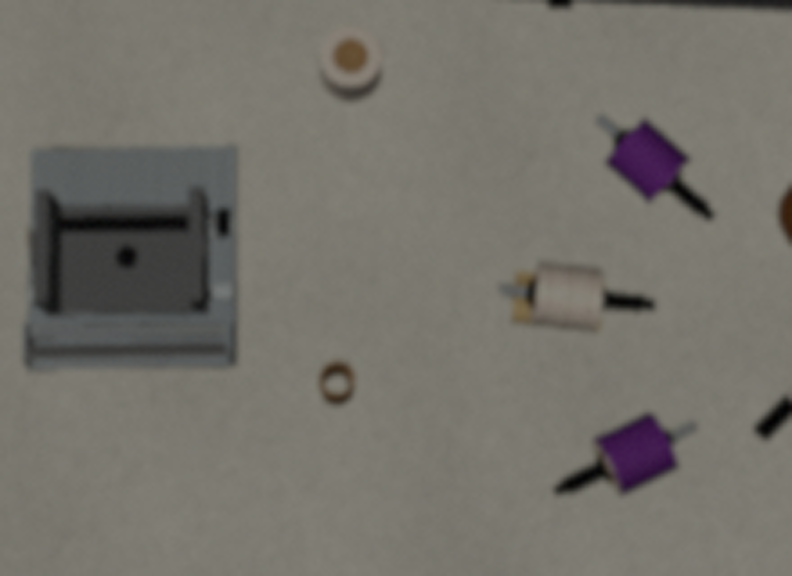

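View pics/cscene.png

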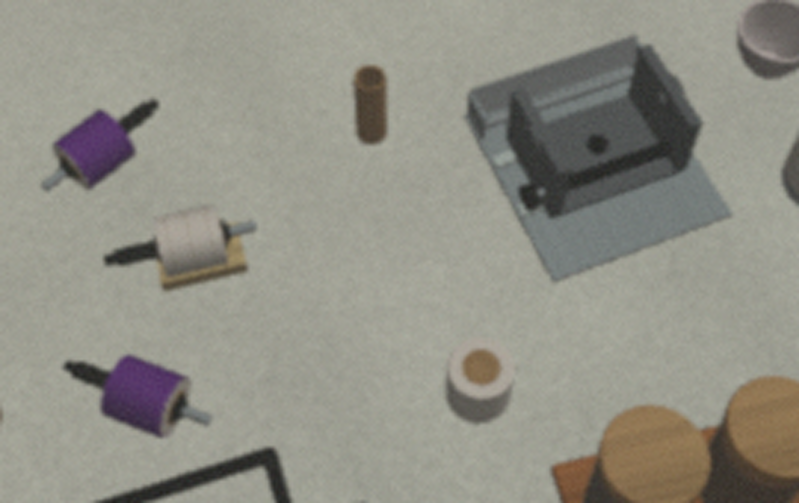

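View pics/top0.png

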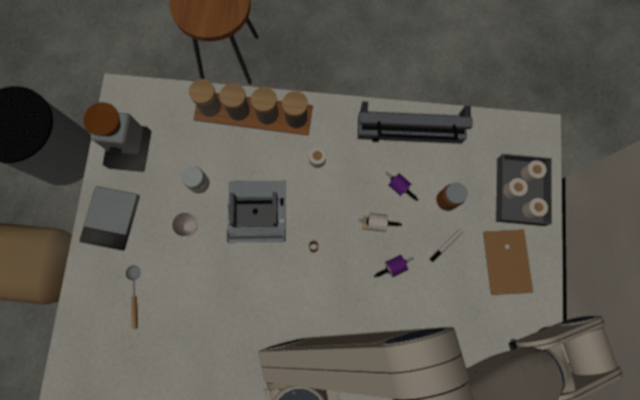

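The white roll is the target: top (377,222), scene (246,212). It sits on the plywood rest, with its pin pointing to +y towards the dispenser. Possible mix-ups are the two purple look-alikes at top (401,186) and (395,266), and the spare roll at top (317,157), which has no spindle. The dispenser is at top (257,210), scene (381,180).

```bash
cat > h.py <<'E'
from cell import robot
import numpy as np, cv2
from scipy.spatial.transform import Rotation as R
def cam(c):
    p=robot.camera_params(c);return np.array(p["intrinsics"]),np.array(p["origin"]),R.from_quat(p["attitude"])
def ray(c,px,z):
    K,o,r=cam(c);d=r.apply(np.linalg.solve(K,[px[0],px[1],1]));return o+d*(z-o[2])/d[2]
def proj(c,P):
    K,o,r=cam(c);q=K@r.inv().apply(np.array(P)-o);return q[:2]/q[2]
E
python3 - <<'E'
from h import *
for c,pts in dict(top=dict(roll=((377.1,221.7),.04),sh=((365.4,221.6),.04),stub=((401.9,223.6),.04),rest=((373.2,224.2),0),axis=((257.1,210.5),.08),disp=((253.9,211.6),0),core=((313.6,246.4),.09),spare=((317,155.5),.056)),
 scene=dict(roll=((245.7,212),.04),sh=((255.5,208.1),.04),stub=((214.8,217.2),.04),rest=((246.2,220.8),0),axis=((381.4,166.3),.08),disp=((380.1,186.4),0))).items():
    for k,(p,z) in pts.items(): print(c,k,np.round(ray(c,p,z),4))
pics=[]
for c,(x0,y0,w,h) in dict(top=(220,172,75,75),scene=(330,135,100,100)).items():
    im=np.mean([robot.snapshot(c).astype(float) for _ in range(4)],0)
    cv2.imwrite(f"pics/avg_{c}.png",im)
    for n in range(1): pics.append(cv2.resize(np.clip(im[y0:y0+h,x0:x0+w]*1.5,0,255).astype(np.uint8),(400,400),interpolation=cv2.INTER_CUBIC))
cv2.imwrite("pics/disp.png",np.hstack(pics))
a=[]
for c,(x0,y0,w,h) in dict(top=(352,200,60,45),scene=(205,190,60,45)).items():
    im=cv2.imread(f"pics/avg_{c}.png");a.append(cv2.resize(np.clip(im[y0:y0+h,x0:x0+w]*1.3,0,255).astype(np.uint8),(400,300),interpolation=cv2.INTER_CUBIC))
cv2.imwrite("pics/roll.png",np.hstack(a))
E
```

```text
top roll [ 0.5275 -0.1866  0.04  ]
top sh [ 0.5243 -0.1492  0.04  ]
top stub [ 0.529  -0.2663  0.04  ]
top rest [ 0.5248 -0.1789  0.    ]
top axis [0.52   0.1958 0.08  ]
top disp [0.5289 0.2169 0.    ]
top core [0.4237 0.0081 0.09  ]
top spare [0.7244 0.0263 0.056 ]
scene roll [ 0.5306 -0.185   0.04  ]
scene sh [ 0.526  -0.1573  0.04  ]
scene stub [ 0.5237 -0.2671  0.04  ]
scene rest [ 0.5343 -0.19    0.    ]
scene axis [0.515  0.2035 0.08  ]
scene disp [0.5296 0.205  0.    ][ WARN:0@3.146] global loadsave.cpp:1063 imwrite_ Unsupported depth image for selected encoder is fallbacked to CV_8U.
```

View pics/disp.png

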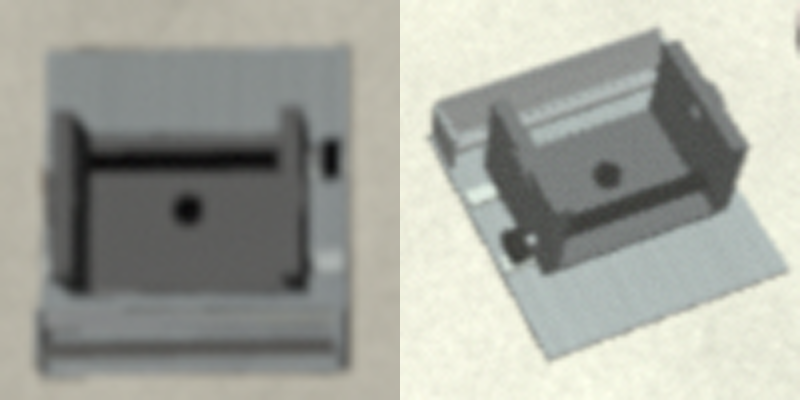

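View pics/roll.png

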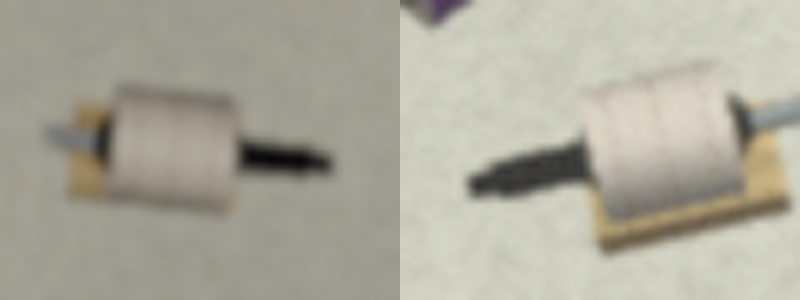

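Both views show the dispenser at about 0° yaw, with the peel edge towards the robot. The +y socket is visible at scene ≈(404,162.7). The crop confirms the white roll, with its grey pin to the left (+y) and the black stub to the right.

Run:
```python
from h import *
T=lambda x,y:(220+(x+.5)/5.3333-.5,172+(y+.5)/5.3333-.5)
S=lambda x,y:(330+(x-400+.5)/4-.5,135+(y+.5)/4-.5)
for n,z in(("base+x corners",.006),):
    for c,p in(("top",T(47,48)),("top",T(349,46)),("scene",S(787,270)),("scene",S(548,360))): print(n,c,np.round(ray(c,p,z),4))
print("socket+y",np.round(ray("scene",S(697,111),.08),4))
for n,c,p in(("L +x outer",'top',T(52,108)),("L +x inner",'top',T(75,114)),("R +x inner",'top',T(281,106)),("R +x outer",'top',T(303,106)),
 ("L -x",'top',T(60,288)),("-y cheek -x,out",'scene',S(487,106)),("+y cheek +x out",'scene',S(747,148)),("+y cheek -x in",'scene',S(658,42))): print(n,np.round(ray(c,p,.096),4))
# roll: paper corners top view, at height ~.04 (silhouette sides) and endpoints
U=lambda x,y:(352+(x+.5)/6.6667-.5,200+(y+.5)/6.6667-.5)
V=lambda x,y:(205+(x-400+.5)/6.6667-.5,190+(y+.5)/6.6667-.5)
for n,c,p in(("tip",'top',U(44,134)),("sh",'top',U(100,140)),("stub",'top',U(332,163)),("stub",'scene',V(470,186)),("pin sh",'scene',V(748,118))):print(n,np.round(ray(c,p,.04),4))
```

```text
base+x corners top [0.624  0.3135 0.006 ]
base+x corners top [0.6435 0.1256 0.006 ]
base+x corners scene [0.619  0.3095 0.006 ]
base+x corners scene [0.6403 0.1234 0.006 ]
socket+y [0.5196 0.2682 0.08  ]
L +x outer [0.5679 0.2873 0.096 ]
L +x inner [0.5657 0.2734 0.096 ]
R +x inner [0.5821 0.1536 0.096 ]
R +x outer [0.5833 0.1407 0.096 ]
L -x [0.4625 0.2686 0.096 ]
-y cheek -x,out [0.4864 0.1246 0.096 ]
+y cheek +x out [0.568  0.2815 0.096 ]
+y cheek -x in [0.4664 0.2577 0.096 ]
tip [ 0.5283 -0.1256  0.04  ]
sh [ 0.5279 -0.1527  0.04  ]
stub [ 0.5275 -0.2647  0.04  ]
stub [ 0.5247 -0.2665  0.04  ]
pin sh [ 0.5244 -0.1534  0.04  ]
```

```bash
cat >> h.py <<'E'
def quat(psi,th=0,s=1):
    # tool orientation: spindle dir = yaw psi from world +y, pin end down by th; s=+1: tool x = spindle dir
    d=np.array([-np.sin(psi)*np.cos(th),np.cos(psi)*np.cos(th),-np.sin(th)]);j=np.array([np.cos(psi),np.sin(psi),0])
    z=np.cross(d,j);
    return R.from_matrix(np.c_[s*d,s*j,z]).as_quat(),d,z
E
python3 - <<'E'
from h import *
for s in(1,-1):
  for p,psi,th in(((.527,-.187,.018),.01,0),((.52,.21,.06),.112,0),((.52,.21,.08),.112,.2)):
    q,d,z=quat(psi,th,s);print(s,z.round(2),robot.solve_ik(p,q))
E
```

```text
1 [ 0.  0. -1.] [-3.62261187e-01  6.53208059e-01  1.87251460e+00 -4.44089210e-16
  6.15869992e-01 -3.72261187e-01]
1 [ 0.  0. -1.] [ 3.62596458e-01  5.81695926e-01  1.86421576e+00 -4.44089210e-16
  6.95680969e-01  2.50596458e-01]
1 [ 0.02 -0.2  -0.98] [ 0.46281734  0.57825504  1.81820114 -0.2553335   0.8311205   0.53153043]
-1 [ 0.  0. -1.] None
-1 [ 0.  0. -1.] None
-1 [ 0.02 -0.2  -0.98] None
```

Run:
```python
from h import *
q,d,z=quat(.01)
robot.gripper_to(.085)
robot.movep([.527,-.187,.11],q)
robot.movel([.527,-.187,.018],v=.12)
f0=np.array(robot.sense()["wrist_force"])
robot.gripper_to(0.0,20)
s=robot.sense();print(s["time"],s["grip_width"],np.round(s["wrist_force"]-f0,2),np.round(s["torque"],2),s["ee_pos"])
cv2.imwrite("pics/g.png",np.hstack([cv2.resize(robot.snapshot(c)[y:y+60,x:x+80],(400,300),interpolation=cv2.INTER_CUBIC) for c,x,y in(("top",340,195),("scene",200,180))]))
```

```text
4.7917 0.05545773229825847 [-5.88 -1.26  6.91] [-0.13  1.09 -0.05] [ 0.52561719 -0.1868728   0.01873735]
```

View pics/g.png

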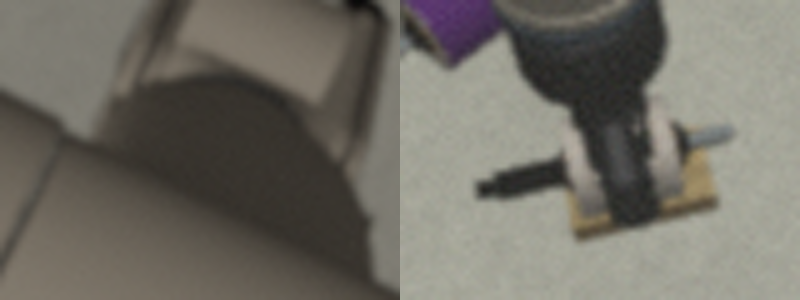

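Run:
```python
from h import *
def rep(m=""):
    s=robot.sense();print(m,round(s["time"],2),round(s["grip_width"],4),np.round(s["wrist_force"],2),np.round(s["torque"],2),np.round(s["ee_pos"],4),flush=True);return s
robot.gripper_to(.066)
robot.movel([.5245,-.187,.018],v=.05);rep("open")
robot.gripper_to(0,20);rep("closed20")
robot.gripper_to(0,70);rep("closed70")
```

```text
open 5.41 0.066 [ 0.51 -0.24  0.84] [-0.03 -0.03  0.03] [ 0.5243 -0.1869  0.0179]
closed20 5.65 0.0552 [3.26 1.39 0.93] [ 0.17 -0.52 -0.01] [ 0.5255 -0.1872  0.0184]
closed70 5.87 0.0545 [3.11 0.2  6.38] [ 0.15 -0.36  0.03] [ 0.5255 -0.1872  0.0186]
```

```bash
cat >> h.py <<'E'
PSI=.112
def pose(Q,e,th,psi=PSI):
    "TCP pose with roll centre e metres before Q along the spindle"
    q,d,z=quat(psi,th);return np.array(Q)-e*d+.0214*z,q
def rep(m=""):
    s=robot.sense();u=quat(PSI)[1];v=np.array([np.cos(PSI),np.sin(PSI),0]);f=np.array(s["wrist_force"])
    print(m,"t%.2f w%.4f  F(x',y',z)=%.2f %.2f %.2f"%(s["time"],s["grip_width"],f@v,f@u,f[2]),np.round(s["torque"],2),np.round(s["ee_pos"],4),flush=True);return s
E
python3 - <<'E'
from h import *
u=quat(PSI)[1]
Q=np.array([.520,.268,.08])+.004*u
robot.movel([.5255,-.187,.13],v=.15);rep("lift")
p,q=pose(Q,.0575+.022,.215)
robot.movep(p+[0,0,.07],q);rep("above")
cv2.imwrite("pics/a.png",robot.snapshot("scene")[100:250,300:500].repeat(4,0).repeat(4,1))
E
```

```text
lift t6.77 w0.0546  F(x',y',z)=0.24 0.26 -2.47 [0.05 0.03 0.04] [ 0.5245 -0.1867  0.129 ]
above t8.19 w0.0543  F(x',y',z)=-0.52 -0.16 -2.84 [ 0.2  -0.03 -0.01] [0.5288 0.1893 0.1458]
```

View pics/a.png

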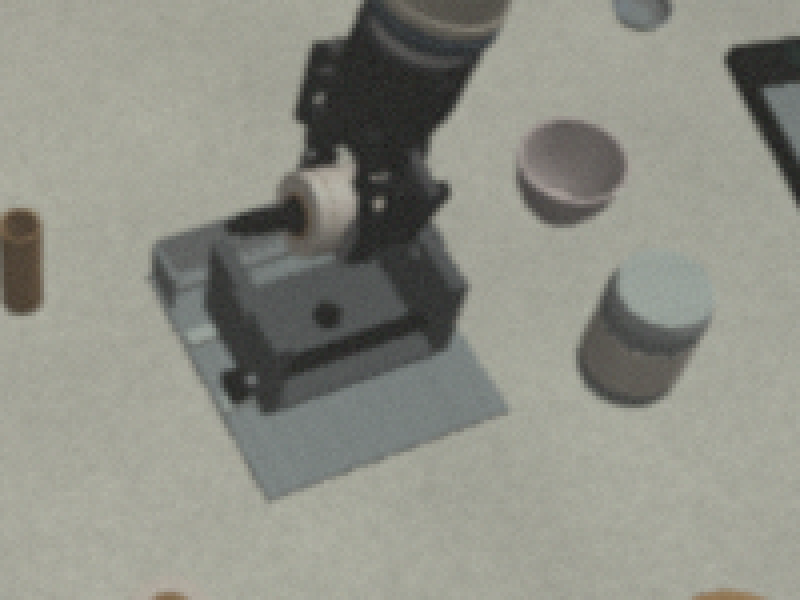

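The roll is held in the tilted pose above the cradle, with the stub at ≈(250,220) in the picture, above the -y cheek. Next I'll lower it and feel for the socket.

Run:
```python
from h import *
u=quat(PSI)[1]
Q=np.array([.520,.268,.08])+.004*u
p,q=pose(Q,.0575+.022,.215)
hit=robot.movel(p,v=.08,until_force=5);robot.pause(.2);s=rep("down hit=%s"%hit);print("err",np.round((s["ee_pos"]-p)*1e3,2))
if not hit:
    p2,_=pose(Q,.0575-.003,.215)
    hit=robot.movel(p2,v=.02,until_force=1.5);s=rep("push hit=%s"%hit)
    _,d,z=quat(PSI,.215);C=s["ee_pos"]-.0214*z
    print("g = %.1f mm"%(((Q-C)@d-.0575)*1e3)); print("lateral",np.round((C-(Q-d*((Q-C)@d)))*1e3,2))
```

```text
down hit=False t9.47 w0.0543  F(x',y',z)=-0.03 -0.36 -2.87 [0.19 0.01 0.05] [0.5291 0.1904 0.0766]
err [0.34 0.17 0.55]
push hit=True t10.32 w0.0541  F(x',y',z)=-0.34 -0.24 -2.95 [0.17 0.04 0.  ] [0.526  0.2072 0.0715]
g = 4.3 mm
lateral [-0.81 -0.26 -0.75]
```

Run:
```python
from h import *
u=quat(PSI)[1]
Q=np.array([.520,.268,.08])+.004*u
_,d,z=quat(PSI,.215)
for k in range(4):
    p2,_=pose(Q,.0575-.004,.215)
    hit=robot.movel(p2,v=.015,until_force=2.0);robot.pause(.1);s=rep("push hit=%s"%hit)
    C=s["ee_pos"]-.0214*z
    print("g = %.1f mm"%(((Q-C)@d-.0575)*1e3),"lateral",np.round((C-(Q-d*((Q-C)@d)))*1e3,2))
    if not hit or abs(s["wrist_force"][1])>1.5: break
```

```text
push hit=True t10.72 w0.0541  F(x',y',z)=-0.56 -0.04 -2.14 [0.21 0.05 0.02] [0.5246 0.2079 0.0701]
g = 3.1 mm lateral [-2.04 -0.66 -1.96]
push hit=True t11.06 w0.0543  F(x',y',z)=0.96 -0.11 2.45 [ 0.23 -0.1   0.02] [0.5243 0.2082 0.0696]
g = 2.7 mm lateral [-2.32 -0.78 -2.37]
push hit=True t11.38 w0.0544  F(x',y',z)=0.12 -0.51 3.27 [ 0.01  0.   -0.06] [0.5243 0.2084 0.0695]
g = 2.5 mm lateral [-2.35 -0.8  -2.44]
push hit=True t11.69 w0.0545  F(x',y',z)=-0.47 0.09 3.63 [ 0.1  -0.   -0.03] [0.5243 0.2086 0.0694]
g = 2.3 mm lateral [-2.33 -0.8  -2.44]
```

```bash
cat >> h.py <<'E'
def where(s,Q,th):
    _,d,z=quat(PSI,th);C=s["ee_pos"]-.0214*z;a=(Q-C)@d
    print("   g=%.1f mm lateral"%((a-.0575)*1e3),np.round((C-(Q-d*a))*1e3,2),"rot err",np.round((R.from_quat(s["eef_rot"])*R.from_quat(quat(PSI,th)[0]).inv()).as_rotvec(),4))
E
python3 - <<'E'
from h import *
u=quat(PSI)[1]
Q=np.array([.520,.268,.08])+.004*u
for g in(.005,.0035):
    p,q=pose(Q,.0575+g,.215)
    robot.movel(p,q,v=.03);robot.pause(.15);where(rep("g%.4f"%g),Q,.215)
E
```

```text
g0.0050 t12.13 w0.0544  F(x',y',z)=-0.35 -0.31 -2.40 [0.19 0.01 0.02] [0.5266 0.2066 0.0721]
   g=5.1 mm lateral [-0.32 -0.11 -0.35] rot err [-0.0003  0.0007 -0.0001]
g0.0035 t12.53 w0.0546  F(x',y',z)=-1.87 -3.52 -2.00 [-0.28  0.31 -0.02] [0.5263 0.2079 0.0719]
   g=3.8 mm lateral [-0.47 -0.11 -0.24] rot err [-0.0007  0.001   0.    ]
```

Run:
```python
from h import *
u=quat(PSI)[1];v=np.array([np.cos(PSI),np.sin(PSI),0])
Q=np.array([.520,.268,.08])+.004*u-.0018*v+np.array([0,0,-.0005])
p,q=pose(Q,.0575+.0055,.215);robot.movel(p,q,v=.04);robot.pause(.1)
for g in np.arange(.0035,-.0061,-.001):
    p,q=pose(Q,.0575+g,.215)
    robot.movel(p,q,v=.02);robot.pause(.1);s=rep("g%.4f"%g);where(s,Q,.215)
    f=s["wrist_force"]
    if abs(f@u)>2.2 or abs(f@v)>3 or f[2]>1: break
```

```text
g0.0035 t13.23 w0.0541  F(x',y',z)=-0.26 -0.43 -2.70 [ 0.25  0.04 -0.02] [0.5249 0.2081 0.0716]
   g=3.4 mm lateral [0.02 0.01 0.01] rot err [ 0.     -0.0001  0.0001]
g0.0025 t13.58 w0.0542  F(x',y',z)=-0.30 -0.05 -2.36 [ 0.16  0.01 -0.02] [0.5248 0.209  0.0714]
   g=2.5 mm lateral [ 0.01 -0.   -0.02] rot err [-0.     -0.      0.0001]
g0.0015 t13.93 w0.0543  F(x',y',z)=0.04 -0.11 -2.28 [ 0.22  0.03 -0.02] [0.5247 0.21   0.0712]
   g=1.5 mm lateral [-0.01  0.    0.01] rot err [ 0.  0. -0.]
g0.0005 t14.28 w0.0541  F(x',y',z)=-0.78 0.71 -2.14 [ 0.22  0.07 -0.01] [0.5246 0.2109 0.0709]
   g=0.5 mm lateral [-0.04 -0.01 -0.02] rot err [-0.      0.0001  0.    ]
g-0.0005 t14.63 w0.0545  F(x',y',z)=-0.52 -0.20 -2.37 [ 0.2   0.16 -0.01] [0.5244 0.2119 0.0707]
   g=-0.5 mm lateral [-0.08 -0.01 -0.02] rot err [-0.      0.0001  0.    ]
g-0.0015 t14.98 w0.0544  F(x',y',z)=-1.58 -1.82 -0.88 [-0.04  0.17  0.08] [0.5243 0.2127 0.0705]
   g=-1.4 mm lateral [-0.14 -0.02 -0.04] rot err [-0.0002  0.0003 -0.    ]
g-0.0025 t15.33 w0.0548  F(x',y',z)=-1.51 -3.19 -1.11 [-0.22  0.22  0.05] [0.5242 0.2137 0.0703]
   g=-2.4 mm lateral [-0.1  -0.02 -0.04] rot err [-0.0003  0.0002  0.    ]
```

Run:
```python
from h import *
u=quat(PSI)[1];v=np.array([np.cos(PSI),np.sin(PSI),0])
Q=np.array([.520,.268,.08])+.004*u-.0018*v+np.array([0,0,-.0005])
for dx,dz in((-.0008,0),(-.0016,0),(-.0024,0),(-.001,.001)):
    Q2=Q+dx*v+np.array([0,0,dz])
    p,q=pose(Q2,.0575-.0025,.215)
    robot.movel(p,q,v=.02);robot.pause(.15);s=rep("%s"%((dx,dz),));where(s,Q2,.215)
```

```text
(-0.0008, 0) t15.73 w0.0543  F(x',y',z)=1.73 -3.26 -1.71 [-0.22 -0.29 -0.05] [0.5238 0.2138 0.0705]
   g=-2.5 mm lateral [0.36 0.07 0.13] rot err [ 0.0003 -0.0007 -0.    ]
(-0.0016, 0) t16.13 w0.0545  F(x',y',z)=0.78 -2.15 -2.09 [-0.25 -0.32 -0.09] [0.5228 0.2137 0.0703]
   g=-2.5 mm lateral [0.08 0.01 0.02] rot err [ 0.0001 -0.0002  0.    ]
(-0.0024, 0) t16.53 w0.0546  F(x',y',z)=2.49 -2.07 -1.64 [-0.23 -0.31 -0.05] [0.5218 0.2135 0.0703]
   g=-2.5 mm lateral [-0.05 -0.01 -0.02] rot err [-0.      0.0001 -0.    ]
(-0.001, 0.001) t16.93 w0.0545  F(x',y',z)=-1.07 -3.10 -3.33 [-0.39  0.17  0.03] [0.5228 0.2135 0.0711]
   g=-2.4 mm lateral [-0.54 -0.12 -0.26] rot err [-0.0006  0.0011 -0.    ]
```

```bash
cat >> h.py <<'E'
u=quat(PSI)[1];v=np.array([np.cos(PSI),np.sin(PSI),0])
Q0=np.array([.520,.268,.08])+.0053*u-.0030*v
E
python3 - <<'E'
from h import *
for c in(.002,.005,.008,.0105,.0125):
    p,q=pose(Q0,.0575-c,.215)
    robot.movel(p,q,v=.02);robot.pause(.1);s=rep("c%.4f"%c);where(s,Q0,.215)
    f=s["wrist_force"]
    if abs(f@u)>11 or abs(f@v)>4 or abs(f[2]+1)>4: print("STOP");break
E
```

```text
c0.0020 t17.28 w0.0545  F(x',y',z)=-1.56 -3.52 -3.24 [-0.42  0.22  0.07] [0.5227 0.2144 0.0708]
   g=-2.0 mm lateral [-0.27 -0.05 -0.1 ] rot err [-0.0003  0.0005  0.0001]
c0.0050 t17.68 w0.0542  F(x',y',z)=-1.51 -4.29 -2.46 [-0.64  0.26  0.02] [0.5225 0.2172 0.0702]
   g=-4.8 mm lateral [-0.22 -0.05 -0.1 ] rot err [-0.0005  0.0005  0.0001]
c0.0080 t18.08 w0.0545  F(x',y',z)=-1.97 -6.57 -2.82 [-0.82  0.18  0.05] [0.5222 0.2198 0.0696]
   g=-7.6 mm lateral [-0.24 -0.06 -0.14] rot err [-0.0009  0.0006  0.0001]
c0.0105 t18.46 w0.0544  F(x',y',z)=-1.71 -8.16 -3.14 [-1.    0.17  0.06] [0.5219 0.2221 0.0691]
   g=-9.8 mm lateral [-0.2  -0.05 -0.13] rot err [-0.0012  0.0006  0.    ]
c0.0125 t18.81 w0.0540  F(x',y',z)=-1.45 -7.74 -1.78 [-1.1   0.09  0.07] [0.5217 0.2238 0.0687]
   g=-11.7 mm lateral [-0.2  -0.06 -0.17] rot err [-0.0015  0.0006 -0.    ]
```

Run:
```python
from h import *
c=.014
for th in(.215,.17,.13,.10,.07,.035,0):
    p,q=pose(Q0,.0575-c,th)
    robot.movel(p,q,v=.025);robot.pause(.1);s=rep("th%.3f"%th);where(s,Q0,th)
    f=s["wrist_force"]
    if -(f@u)>12 or abs(f@v)>5 or abs(f[2]+1.5)>5: print("STOP");break
```

```text
th0.215 t19.16 w0.0545  F(x',y',z)=-0.99 -8.64 -1.94 [-1.2   0.09 -0.01] [0.5216 0.2252 0.0684]
   g=-13.0 mm lateral [-0.21 -0.06 -0.18] rot err [-0.0017  0.0006  0.0001]
th0.170 t19.51 w0.0545  F(x',y',z)=-1.32 -9.14 -3.47 [-1.28  0.04 -0.  ] [0.5215 0.2255 0.0662]
   g=-12.8 mm lateral [-0.24 -0.07 -0.23] rot err [-0.0017  0.0007 -0.0002]
th0.130 t19.86 w0.0543  F(x',y',z)=-0.68 -8.52 -3.61 [-1.34 -0.05  0.02] [0.5214 0.2261 0.0643]
   g=-12.9 mm lateral [-0.24 -0.06 -0.28] rot err [-0.0017  0.0007 -0.0001]
th0.100 t20.21 w0.0544  F(x',y',z)=-1.12 -8.67 -4.41 [-1.37 -0.04  0.02] [0.5214 0.2266 0.0628]
   g=-12.9 mm lateral [-0.25 -0.06 -0.35] rot err [-0.0017  0.0007  0.    ]
th0.070 t20.56 w0.0546  F(x',y',z)=-1.39 -8.76 -4.65 [-1.39 -0.05  0.  ] [0.5213 0.2271 0.0614]
   g=-12.9 mm lateral [-0.26 -0.06 -0.38] rot err [-0.0017  0.0007  0.0001]
th0.035 t20.91 w0.0540  F(x',y',z)=-0.26 -7.89 -4.63 [-1.51 -0.07  0.09] [0.5212 0.2278 0.0598]
   g=-12.9 mm lateral [-0.25 -0.04 -0.4 ] rot err [-0.0016  0.0007  0.0001]
th0.000 t21.26 w0.0546  F(x',y',z)=-1.49 -10.12 -4.28 [-1.43 -0.12  0.03] [0.5215 0.2287 0.0584]
   g=-13.0 mm lateral [ 0.08  0.01 -0.17] rot err [-0.0012 -0.0001  0.0002]
```

Run:
```python
from h import *
for c in(.0125,.0115,.0105,.0095,.0085,.0075,.006):
    p,q=pose(Q0,.0575-c,0)
    robot.movel(p,q,v=.02);robot.pause(.12);s=rep("c%.4f"%c);where(s,Q0,0)
    f=s["wrist_force"]
    if (f@u)>-3.0 or abs(f@v)>5 or abs(f[2]+3)>5: print("STOP");break
```

```text
c0.0125 t21.62 w0.0541  F(x',y',z)=-0.42 -8.15 -3.80 [-1.38 -0.05  0.04] [0.5216 0.2274 0.0585]
   g=-11.7 mm lateral [ 0.08  0.01 -0.13] rot err [-0.0011 -0.0001  0.0004]
c0.0115 t21.99 w0.0542  F(x',y',z)=-1.44 -8.52 -4.21 [-1.25 -0.02 -0.01] [0.5217 0.2265 0.0585]
   g=-10.8 mm lateral [ 0.09  0.01 -0.11] rot err [-0.001  -0.0002  0.0004]
c0.0105 t22.36 w0.0545  F(x',y',z)=-1.08 -8.42 -4.95 [-1.26 -0.03  0.07] [0.5218 0.2256 0.0585]
   g=-9.8 mm lateral [ 0.09  0.01 -0.11] rot err [-0.0009 -0.0002  0.0003]
c0.0095 t22.73 w0.0543  F(x',y',z)=0.02 -7.22 -3.86 [-1.15  0.    0.05] [0.5219 0.2247 0.0585]
   g=-8.9 mm lateral [ 0.09  0.01 -0.11] rot err [-0.0009 -0.0002  0.0005]
c0.0085 t23.09 w0.0541  F(x',y',z)=-0.95 -7.24 -3.79 [-1.1  -0.02  0.09] [0.5221 0.2238 0.0585]
   g=-8.0 mm lateral [ 0.13  0.02 -0.08] rot err [-0.0008 -0.0003  0.0006]
c0.0075 t23.46 w0.0540  F(x',y',z)=-1.93 -6.77 -4.03 [-0.98  0.06  0.1 ] [0.5222 0.2228 0.0585]
   g=-7.1 mm lateral [ 0.15  0.02 -0.06] rot err [-0.0007 -0.0003  0.0006]
c0.0060 t23.82 w0.0541  F(x',y',z)=-0.16 -5.49 -3.68 [-0.94  0.09  0.15] [0.5224 0.2214 0.0586]
   g=-5.6 mm lateral [ 0.17  0.02 -0.03] rot err [-0.0005 -0.0004  0.0006]
```

Run:
```python
from h import *
for c in(.005,.004,.003,.002,.0013):
    p,q=pose(Q0,.0575-c,0)
    robot.movel(p,q,v=.02);robot.pause(.12);s=rep("c%.4f"%c);where(s,Q0,0)
    f=s["wrist_force"]
    if (f@u)>-2.0 or abs(f@v)>5 or abs(f[2]+3)>5: print("STOP");break
for i,(c,x,y,w,h) in enumerate((("scene",320,130,110,110),)):
    cv2.imwrite("pics/home.png",cv2.resize(np.clip(robot.snapshot(c)[y:y+h,x:x+w]*1.5,0,255).astype(np.uint8),(600,600),interpolation=cv2.INTER_CUBIC))
```

```text
c0.0050 t24.19 w0.0543  F(x',y',z)=-1.21 -5.06 -4.13 [-0.9  -0.04  0.17] [0.5224 0.2206 0.0586]
   g=-4.8 mm lateral [ 0.13  0.01 -0.03] rot err [-0.0003 -0.0003  0.0004]
c0.0040 t24.56 w0.0539  F(x',y',z)=-0.52 -5.14 -4.99 [-0.87 -0.07  0.19] [0.5225 0.2197 0.0586]
   g=-3.9 mm lateral [0.12 0.01 0.01] rot err [-0.0001 -0.0002  0.0001]
c0.0030 t24.93 w0.0540  F(x',y',z)=-0.14 -3.55 -3.93 [-0.68 -0.06  0.23] [0.5226 0.2188 0.0586]
   g=-3.1 mm lateral [0.09 0.01 0.03] rot err [ 0.0001 -0.0002  0.    ]
c0.0020 t25.29 w0.0544  F(x',y',z)=-0.60 2.80 -4.40 [0.41 0.19 0.06] [0.5228 0.2183 0.0587]
   g=-2.6 mm lateral [0.2  0.02 0.13] rot err [ 0.0008 -0.0004 -0.0003]
STOP
```

View pics/home.png

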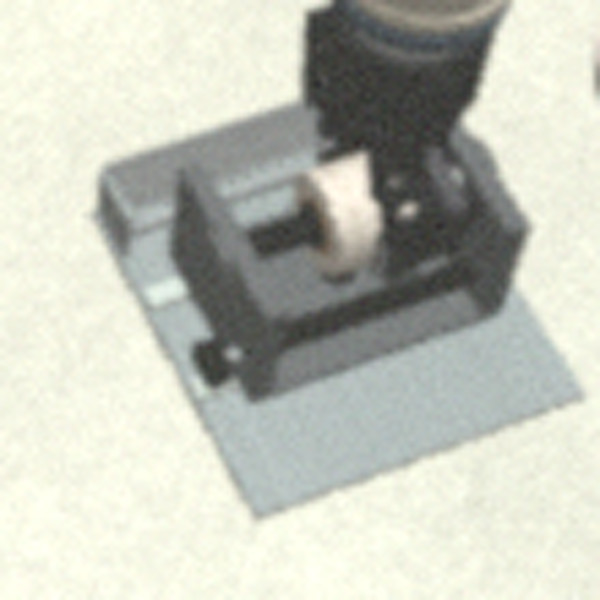

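The stub sits in the -y cheek. The axial force flipped sign at about 2.8 mm compression, matching the 3 mm expected when home. Releasing gently.

Run:
```python
from h import *
p,q=pose(Q0,.0575-.0026,0)
robot.movel(p,q,v=.02);robot.pause(.1);rep("relax")
print(robot.movel(p-[0,0,.0016],v=.01,until_force=3));rep("lowered")
robot.gripper_to(.062,20);robot.pause(.1);rep("open")
robot.gripper_to(.085)
e=np.array(robot.sense()["ee_pos"])
print(robot.movel(e+[0,0,.10],v=.1,until_force=6));rep("up")
if robot.sense()["ee_pos"][2]>.15:
    robot.movel([.42,.0,.28],v=.25);rep("away")
    a=[]
    for c,x,y,w,h in(("top",220,172,75,75),("scene",320,125,110,110)):
        im=np.mean([robot.snapshot(c).astype(float) for _ in range(3)],0)
        a.append(cv2.resize(np.clip(im[y:y+h,x:x+w]*1.5,0,255).astype(np.uint8),(400,400),interpolation=cv2.INTER_CUBIC))
    cv2.imwrite("pics/end.png",np.hstack(a))
```

```text
relax t25.69 w0.0542  F(x',y',z)=-0.68 1.38 -3.19 [0.07 0.02 0.02] [0.5228 0.2184 0.0587]
True
lowered t25.90 w0.0543  F(x',y',z)=-0.39 -0.15 5.51 [-0.07  0.1   0.18] [0.523  0.2184 0.0579]
open t26.25 w0.0622  F(x',y',z)=-0.08 -0.54 0.65 [ 0.01 -0.02  0.02] [0.5219 0.2181 0.0569]
False
up t27.76 w0.0852  F(x',y',z)=-0.20 -0.08 1.03 [ 0.03  0.   -0.01] [0.5214 0.218  0.1563]
away t28.99 w0.0850  F(x',y',z)=-0.36 0.38 -0.19 [-0.02  0.01  0.04] [4.200e-01 4.000e-04 2.795e-01]
```

View pics/end.png

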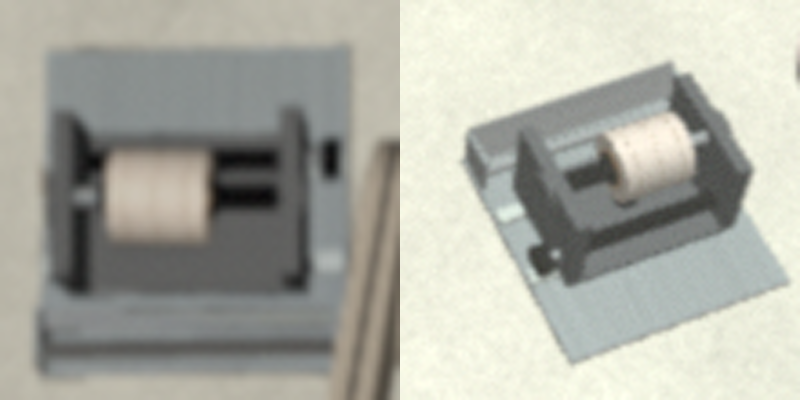

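The roll hangs level between the cheeks, with the pin in the left socket and the stub in the right one (top panel, axis row ≈195). The gripper is clear.

```bash
python3 -c "
from h import *
robot.sign_off();rep('end')"
```

```text
the job is handed in; nothing more can be done
the job is handed in; nothing more can be done
```

The label roll is loaded in the dispenser cradle, and I handed the job in at about 29 s of the 58 s allowed. I picked the white roll from its rest, put the tilted pin into the +y socket and pushed the spring in about 13 mm. I then swung the stub down level and let the spring push it home into the -y socket.

**Last checks**
- **Seating:** the axial force changed sign at about 2.8 mm of pin travel, against 3 mm expected when home. The final pictures show the roll level between the cheeks with the gripper well clear.
- **Forces:** the highest force I read while pushing the spring was about 10 N, and the pin never reached the end of its travel. The wrist showed about 0 N after release.

**What went wrong along the way**
- My first try at the socket was about 2–3 mm off in x. The pin touched the rim lightly, at under 6 N, and I corrected by feel.
- Several early stops on force were false, or triggered by light contact with the rim or cheek top.
- The network's dispenser points were off by several millimetres, so I used edges I picked from the pictures instead.

I did not take a full picture at the end to confirm that the other objects were undisturbed, but no motion passed close to them.

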